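# Hang the lamp bracket on the test post and hold the test lever at half travel

### The job

Hang the steel lamp bracket by its round eye on the horizontal peg of the test post and let go of it, so that it hangs there freely. Then press the spring-loaded hold-to-run lever down to half its travel, where its arm is level, without ever going on to its stop and without working it before the bracket hangs; finish while still holding it there (do not let go). Leave the other things on the table where they are.

Things in the scene. Friction and masses are not known exactly. Their poses are not given: they have to be found in the camera images.
- bracket_eye (a point): Centre of the round eye (28 mm diameter) through the loose lamp bracket's upright plate, 70 mm above the underside of its foot. The plain tab above the eye, the place to grip across its 6 mm, runs from 24 to 64 mm above this point (64 = top edge). Own x: through the eye, square to the plate; y: along the plate's width; z: up. The bracket is the same either way round.
- bracket: The lamp bracket: bare steel, about 0.25 kg, standing on its foot like an upside-down T. Foot 60 x 60 mm, 8 mm thick; upright plate across the foot's middle, 6 mm thick, 60 mm wide up to 94 mm above the table, then a tab 40 mm wide up to 134 mm. Origin under the foot's centre; axes as bracket_eye.
- peg_mid (a point): Middle of the free length of the test post's brass peg, on its axis, 165 mm above the table. The peg is level, 10 mm thick; x runs along it towards the post, z up. Its free end lies in -x: the tip ends 38 mm from here and turns up to 10 mm above the axis. In +x a collar 20 mm thick begins 31 mm from here and stops the eye. A hanging bracket's eye has its centre 9 mm below the axis.
- test_post: The test post, fixed: grey base 150 x 110 mm, 16 mm high, reaching 110 mm to -x and lying under the peg; aluminium post 18 mm thick, top 174 mm above the table. Origin on the table under the post; the peg points to -x and its middle is 73 mm away in -x.
- hold_control: Hold-to-run control, fixed: grey base 190 x 100 mm, 16 mm high, and a housing with the lever's pivot. Origin on the table under the housing; the lever points to -x, z up. The pivot axis runs along y, 12 mm to +x of the origin, 100 mm up. A white scale plate (top 123 mm up) stands 24 mm beside the arm in +y, 42 mm to -x of the origin; its long middle tick marks half travel.
- lever (a joint): Angle of the lever (rad): 0 at rest, where the arm rises 0.2 rad towards its pad; 0.2 at half travel, arm level; 0.4 on its stop. Grows as the pad is pressed down; springs back when released. At the pad it takes about 3 N to start, 6 N at half travel, 9 N at the stop.
- lever_pad (a point): Centre of the top face of the lever's black pad (40 mm along the arm, 44 mm wide, 14 mm thick); moves with the lever. It is 110 mm from the pivot along the arm and 10 mm above the arm's middle line: about 132 mm above the table at rest, 110 mm at half travel, 88 mm on the stop. Own x at half travel: from pad to pivot.
- heat_sink: Bystander: finned aluminium heat sink, 50 x 60 x 28 mm, loose. Origin under its centre.
- driver: Bystander: small screwdriver, 144 mm long, 17 mm thick, lying, loose. Origin under its centre.
- terminal_strip: Bystander: white strip connector, 20 x 110 x 16 mm, loose. Origin under its centre.
- tape: Bystander: roll of insulating tape lying flat, 64 mm across, 19 mm high, loose. Origin under its centre.
Not all that is in view belongs to the job. Several things have the shape of the bracket; the one meant has the colours described above.

How it is judged:
On the way, in this order (a step that is already met when the one before it is completed fails the run):
1. the bracket hangs by its eye on the peg, let go (x of bracket_eye in the frame of peg_mid between -0.026 and 0.031 m and y of bracket_eye in the frame of peg_mid between -0.01 and 0.01 m and z of bracket_eye in the frame of peg_mid between -0.014 and -0.003 m and contact force between bracket and the arm below 0.1 N and contact force between bracket and the fingers below 0.1 N and contact force between bracket and test_post above 0.5 N and angle between bracket_eye's own z axis and vertical below 0.3 rad), for 0.3 s.
2. the lever is held at half travel while the bracket hangs (all of step 1 and value of joint lever between 0.14 and 0.26 rad), for 0.5 s.
At the end, for the whole second after the job is handed in: The bracket hangs still by its eye on the peg (eye's centre 3 to 14 mm below the peg's axis, within 10 mm sideways, between collar and tip, tilt under 0.3 rad), untouched by the robot, which still presses the lever with over 1.5 N; the lever stands still at 0.20 rad within 0.06 (all of step 2 and linear speed of bracket below 0.05 m/s and velocity of joint lever between -0.1 and 0.1 rad/s and (contact force between hold_control and the fingers above 1.5 N or contact force between hold_control and the arm above 1.5 N)); the arm keeps its last pose, push and grip.
It fails at once if the lever is pressed on to its stop (value of joint lever above 0.35 rad).
It fails at once if the lever is worked while the bracket is not on the peg (value of joint lever above 0.08 rad and distance between bracket_eye and peg_mid above 0.05 m).
It fails at once if a bystander is pushed out of its place (distance of any of heat_sink, driver, terminal_strip, tape from where it was at the start of the episode above 0.03 m).
It also fails if it takes over 56 s, if anything falls off the work surface, if the arm or the gripper's body presses on something with over 40 N, if the wrist force passes 120 N, or if a joint passes its speed limit or range.

### The arm

A 6-joint arm with a two-finger parallel gripper is mounted at the origin on a cart in front of the work surface, level with it; the furniture and walls round the work are solid. World frame = base frame: x ahead of the robot, y to its left, z up, the work surface at z = 0. Lengths are in m, angles in rad, forces in N, time in s.
With the tool pointing down it reaches from about 0.375 to 0.9 m from the base axis. Payload 3.1 kg.
Tool frame: the origin (TCP) lies at the very end of the fingers, on their centre line; the grasp point (between the pads) lies 19 mm behind it (robot.grip_depth is the distance from the TCP to the grasp point, in m); z points along the fingers, y is the direction in which the jaws open and shut (so a half turn about z gives the same grasp; the last joint's range is limited). The gripper opens to 87 mm and grips with 3 to 60 N. Pads are 19 mm wide; open, the fingers measure 117 mm over their backs; the gripper's body (75 mm by 190 mm) begins 51 mm behind the grasp point.
Start: joints at [-1.381, 0.527, 1.433, -0, 1.181, -0.178], TCP at [0.225, -0.583, 0.223] pointing down, gripper open.
Joint ranges: [-3.08, 3.08], [-0.75, 2.2], [0.22, 2.44], [-1.43, 4.57], [0, 2.65], [-2.85, 2.85]. Speed limits (rad/s): [2.79, 2.79, 3.14, 3.14, 3.14, 3.14].

### API

Orientations are given as a unit quaternion [x, y, z, w].
In Python, from rig import robot gives the robot as it stands.
- The arm moves only by the tool drive_tool, never from a script. Its argument "series" is a list of rows, each a list of 7 numbers: the shift along the tool's x, y, z in m, then the turn, a rotation vector about the tool's x, y, z in degrees, then the opening, from 0 (shut) to 1 (fully open). A call has 1 to 5 rows; each row shifts and turns the commanded pose from where the row before left it, along the tool's axes as they then stand; what a row does not reach is not made up. A row lasts 1/8 s, in which the tool goes at most 62.5 mm and 10.7 degrees, less where a joint would pass 70% of its speed; a pose out of reach is approached as far as the arm can. A call is refused whole if a number of a shift passes 0.0625 or a number of a turn 10.7, either way. A call with a gripper value outside its range is refused whole. The fingers move at their own pace and stop on an object; "squeeze" is the grip in N (left out, the last holds). Time passes only in rows, so rows that do not move let the fingers close. It gives the time, the measured TCP pose, the force and the opening at its end, in the units of the state.
- robot.get_obs(): the state, without advancing time (a new reading comes with each control period).
- robot.camera(name): name is "scene" or "top"; returns (picture, depth): 480x640x3 uint8, blue, green, red; 480x640 float32, m along the optical axis (not along the pixel's ray), 0 where there is no reading.
- robot.camera_model(name): a dict with "fx", "fy", "cx", "cy" (pixels), "R" (3x3) and "t" (3): a world point X has camera coordinates R X + t. Camera axes: x right, y down, z forward; pixel columns grow to the right and rows downward; lengths in m; the calibration is good to about 2 mm. A picture is of the moment at which its call begins. camera_model takes no time and is no camera call.
- robot.hand_in(): hands the job in, once; it reports no verdict.
The state is a dict: "time": time; "q": joint angles; "joint_velocities": joint speeds; "joint_torque": joint torques, N m; "position": TCP position; "tool_rot": TCP orientation; "ft_force": force on the tool from outside, world axes, zero at the start; "moment": the same for the moment, N m; "grip_width": finger opening in m.
Only numpy, scipy, OpenCV 4.12 (cv2) and the standard library are available. Lean on these libraries where they do the work, as an engineer would, in place of code of your own. Each camera call takes 0.05 s, during which the arm holds its last target. There are 200 camera calls.

## Working session

There is one attempt and no reset: what is moved stays moved. The work goes in short steps, Python scripts to look and compute and a tool call to move; the robot and the scene stay as the last step left them, time stands still between calls to the robot, and variables do not carry over. Pictures are saved under pics/ and viewed, about 8 in all and at most 12, crops included, and the job is handed in when it is done.

Besides the shell and the picture viewer there is one more tool, called after ">>>" as a command line: name --pt "numbers of a row" for each row, then --argument value for the rest. drive_tool: Moves the arm, as the interface text tells. Its arguments: {"type":"object","properties":{"series":{"type":"array"},"squeeze":{"type":"number"}},"required":["series"]}

```bash
ls; mkdir -p pics; python3 - <<'E'
from rig import robot
import cv2,numpy as np
for n in("scene","top"):
    p,d=robot.camera(n); cv2.imwrite(f"pics/{n}0.png",p); np.save(f"pics/{n}0.npy",d)
    m=robot.camera_model(n); print(n,{k:np.round(v,3).tolist() for k,v in m.items()})
print(robot.get_obs())
E
```

```text
pics
scene {'fx': 460.146, 'fy': 460.146, 'cx': 325.641, 'cy': 236.68, 'R': [[-0.932, -0.362, -0.02], [-0.24, 0.658, -0.714], [0.271, -0.661, -0.7]], 't': [0.501, 0.182, 0.911]}
top {'fx': 519.751, 'fy': 519.751, 'cx': 319.52, 'cy': 239.079, 'R': [[0.008, -0.999, 0.031], [-0.998, -0.01, -0.063], [0.063, -0.031, -0.998]], 't': [-0.004, 0.553, 1.01]}
{'time': 0.1, 'q': array([-1.38053300e+00,  5.28354104e-01,  1.43375560e+00, -1.88085490e-05,
        1.18142954e+00, -1.78508238e-01]), 'joint_velocities': array([-1.83177968e-05, -3.14550108e-03, -4.10544920e-03, -5.24058711e-04,
       -8.74448719e-05, -6.07926858e-04]), 'joint_torque': array([-9.74832365e-04, -4.40987313e+01, -1.77150553e+01,  6.33908459e-02,
        5.34034241e-02, -3.79337462e-05]), 'position': array([ 0.22518484, -0.58231835,  0.22168715]), 'tool_rot': array([ 9.83047927e-01,  1.83346191e-01, -1.44172738e-05, -9.73225822e-04]), 'ft_force': array([-0.65826236, -1.50854077,  0.64680639]), 'moment': array([-0.0186289 ,  0.0043416 , -0.01418553]), 'grip_width': 0.08740294533914497}
```

View pics/scene0.png

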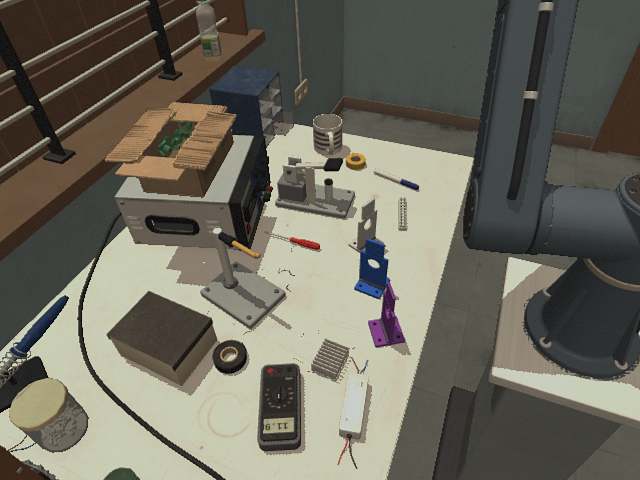

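View pics/top0.png

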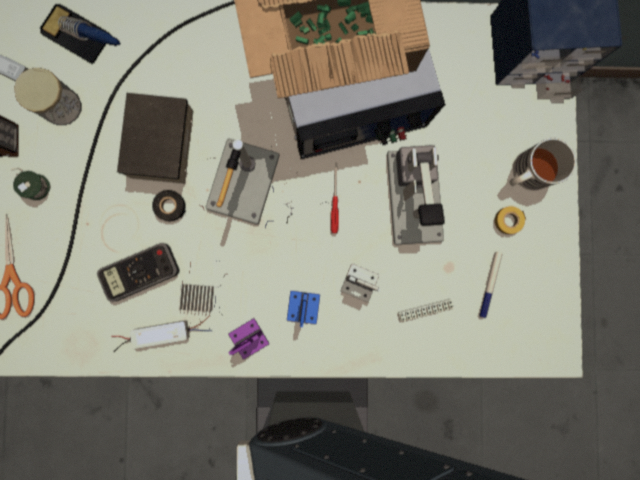

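Both views show three bracket-shaped things: steel at scene (367,228) / top (361,283), blue at (375,268) / (303,307), and purple at (387,320) / (249,340). I choose the bare steel one. In the top view the post is at (237,145) with its peg running down to about (222,205), and the lever pad is at (431,215). Next is a close crop, with depth points.

```bash
cat > h.py <<'E'
import numpy as np,cv2
from rig import robot
M={n:robot.camera_model(n) for n in("scene","top")}
def unproj(n,u,v,d):
    m=M[n];c=np.stack([(u-m["cx"])/m["fx"]*d,(v-m["cy"])/m["fy"]*d,d],-1)
    return (c-m["t"])@np.array(m["R"])
def plane(n,u,v,z):
    m=M[n];R=np.array(m["R"]);o=-R.T@m["t"];r=R.T@np.array([(u-m["cx"])/m["fx"],(v-m["cy"])/m["fy"],1]);return o+r*(z-o[2])/r[2]
def proj(n,X):
    m=M[n];c=np.array(X)@np.array(m["R"]).T+m["t"];return np.stack([c[...,0]/c[...,2]*m["fx"]+m["cx"],c[...,1]/c[...,2]*m["fy"]+m["cy"]],-1)
def cloud(n,d,box):
    u0,v0,u1,v1=box;v,u=np.mgrid[v0:v1,u0:u1];P=unproj(n,u,v,d[v0:v1,u0:u1]);return P
E
python3 - <<'E'
from h import *
I={n:cv2.imread(f"pics/{n}0.png") for n in M}
def c(n,x,y,w=80,h=60):return cv2.resize(I[n][y:y+h,x:x+w],(400,300),interpolation=cv2.INTER_CUBIC)
cv2.imwrite("pics/m1.png",np.vstack([np.hstack([c("scene",330,193),c("top",321,253)]),np.hstack([c("scene",195,222,),c("top",195,135,93,70)])]))
D={n:np.load(f"pics/{n}0.npy") for n in M}
def stat(name,n,box,zlo,zhi):
    P=cloud(n,D[n],box).reshape(-1,3);P=P[(P[:,2]>zlo)&(P[:,2]<zhi)]
    if len(P)<5: print(name,len(P));return
    r=cv2.minAreaRect(P[:,:2].astype(np.float32));print(name,n,len(P),"med",np.round(np.median(P,0),4),"min",P.min(0).round(3),"max",P.max(0).round(3),"rect",np.round(r[0],4),np.round(r[1],3),round(r[2],1))
for n,bb in(("top",(335,258,385,305)),("scene",(345,195,388,255))):
    stat("brk tab",n,bb,.10,.15);stat("brk foot",n,bb,.004,.02)
stat("post base","top",(200,130,285,230),.01,.022);stat("post base","scene",(198,255,290,325),.01,.022)
stat("post/peg","top",(200,130,285,230),.14,.2);stat("peg","scene",(205,222,265,262),.13,.2)
stat("ctl base","top",(380,140,450,250),.01,.022);stat("ctl base","scene",(270,180,360,220),.01,.022)
stat("pad","top",(415,195,450,230),.11,.16);stat("pad","scene",(318,153,345,175),.11,.16)
E
```

```text
brk tab top 89 med [ 0.4673 -0.0774  0.133 ] min [ 0.458 -0.097  0.101] max [ 0.476 -0.061  0.137] rect [ 0.4668 -0.0789] [0.039 0.006] 67.8
brk foot top 794 med [ 0.4662 -0.0785  0.0081] min [ 0.424 -0.129  0.004] max [ 0.516 -0.031  0.019] rect [ 0.4705 -0.08  ] [0.091 0.098] 0.5
brk tab scene 415 med [0.43   0.034  0.1201] min [ 0.397 -0.096  0.1  ] max [0.476 0.04  0.136] rect [ 0.4425 -0.0217] [0.035 0.148] 24.5
brk foot scene 278 med [ 0.4953 -0.0947  0.0111] min [ 0.428 -0.237  0.004] max [ 0.567 -0.048  0.02 ] rect [ 0.5077 -0.1426] [0.08  0.199] 32.9
post base top 3370 med [0.6581 0.1481 0.0159] min [0.581 0.085 0.01 ] max [0.751 0.227 0.022] rect [0.6673 0.1559] [0.111 0.15 ] 74.1
post base scene 2723 med [0.6581 0.1653 0.0154] min [0.581 0.086 0.01 ] max [0.752 0.227 0.022] rect [0.6661 0.1579] [0.111 0.152] 74.2
post/peg top 561 med [0.6654 0.1563 0.1706] min [0.595 0.137 0.141] max [0.709 0.18  0.178] rect [0.6518 0.16  ] [0.019 0.119] 74.0
peg scene 470 med [0.6713 0.1583 0.1688] min [0.595 0.138 0.13 ] max [0.709 0.182 0.176] rect [0.6522 0.1619] [0.018 0.12 ] 73.9
ctl base top 2319 med [ 0.6045 -0.1733  0.0158] min [ 0.544 -0.246  0.01 ] max [ 0.732 -0.133  0.022] rect [ 0.6409 -0.1901] [0.189 0.101] 4.6
ctl base scene 1182 med [ 0.6045 -0.1684  0.0151] min [ 0.543 -0.246  0.01 ] max [ 0.733 -0.132  0.022] rect [ 0.6405 -0.188 ] [0.19  0.103] 4.9
pad top 627 med [ 0.5937 -0.1918  0.1307] min [ 0.57  -0.217  0.111] max [ 0.629 -0.171  0.139] rect [ 0.6004 -0.1932] [0.058 0.044] 5.1
pad scene 248 med [ 0.5912 -0.1853  0.129 ] min [ 0.57  -0.215  0.112] max [ 0.629 -0.168  0.136] rect [ 0.5986 -0.1887] [0.059 0.045] 10.6
```

View pics/m1.png

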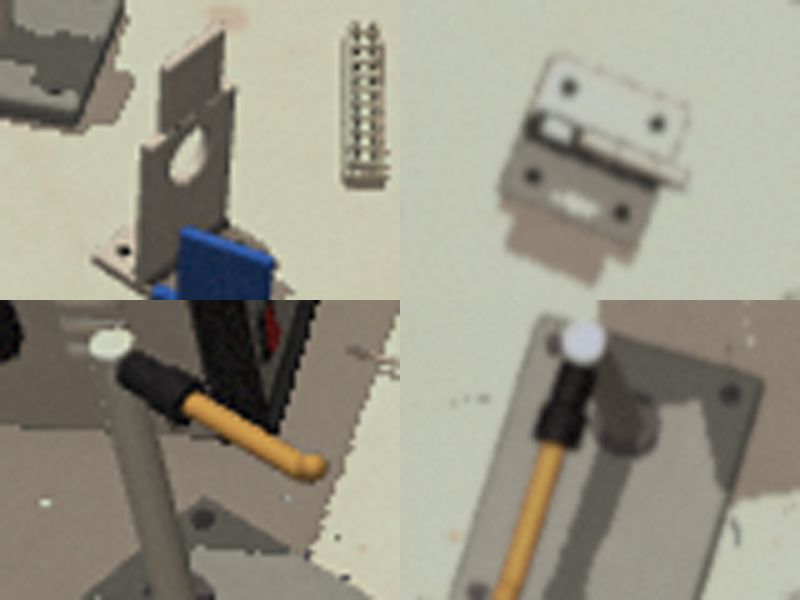

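The crop confirms the bare steel plate with its round eye. The peg is brass, turned up at the tip and pointing toward -x/+y. Next I plan the approach.

```bash
cat >> h.py <<'E'
from scipy.spatial.transform import Rotation as Ro
def plan(p,yaw,n):
    """rows (tool axes) from present pose to TCP p, tool pointing down with its y axis at world angle yaw (deg), n rows"""
    o=robot.get_obs();p0=o["position"];R0=Ro.from_quat(o["tool_rot"])
    a=np.radians(yaw);y=np.array([np.cos(a),np.sin(a),0]);z=np.array([0,0,-1.]);R1=Ro.from_matrix(np.column_stack([np.cross(y,z),y,z]))
    rv=(R0.inv()*R1).as_rotvec();P=p0
    print("pos",p0.round(4),"ydir",R0.as_matrix()[:,1].round(3),"tot turn",np.degrees(rv).round(1))
    for i in range(n):
        R=R0*Ro.from_rotvec(rv*i/n);s=R.inv().apply((np.array(p)-p0)/n)
        print("[",", ".join(f"{v:.4f}" for v in s),",",", ".join(f"{v:.2f}" for v in np.degrees(rv/n)),"]")
E
python3 - <<'E'
from h import *
plan([.467,-.079,.22],-22.2,10)
D=np.load("pics/top0.npy");P=unproj("top",*np.meshgrid(np.arange(640),np.arange(400)),D[:400]).reshape(-1,3)
P=P[(P[:,2]>.2)&(P[:,2]<.6)&(P[:,0]>.3)];
for lo in np.arange(-.3,.4,.1):
    Q=P[(P[:,1]>lo)&(P[:,1]<lo+.1)]
    if len(Q):print(round(lo,1),"minx",Q[:,0].min().round(3),"z",Q[Q[:,0]<Q[:,0].min()+.03][:,2].max().round(3),"zmax",Q[:,2].max().round(3))
E
```

```text
pos [ 0.2252 -0.5823  0.2217] ydir [ 0.36  -0.933 -0.002] tot turn [ -0.1  -0.1 -46.7]
[ 0.0407, -0.0382, 0.0003 , -0.01, -0.01, -4.67 ]
[ 0.0437, -0.0348, 0.0002 , -0.01, -0.01, -4.67 ]
[ 0.0464, -0.0311, 0.0002 , -0.01, -0.01, -4.67 ]
[ 0.0487, -0.0272, 0.0002 , -0.01, -0.01, -4.67 ]
[ 0.0508, -0.0232, 0.0002 , -0.01, -0.01, -4.67 ]
[ 0.0525, -0.0190, 0.0002 , -0.01, -0.01, -4.67 ]
[ 0.0539, -0.0146, 0.0002 , -0.01, -0.01, -4.67 ]
[ 0.0549, -0.0102, 0.0002 , -0.01, -0.01, -4.67 ]
[ 0.0555, -0.0057, 0.0002 , -0.01, -0.01, -4.67 ]
[ 0.0558, -0.0012, 0.0002 , -0.01, -0.01, -4.67 ]
-0.2 minx 0.791 z 0.263 zmax 0.267
-0.1 minx 0.77 z 0.263 zmax 0.267
0.0 minx 0.755 z 0.264 zmax 0.265
0.1 minx 0.787 z 0.257 zmax 0.262
```

>>> drive_tool --pt "0.041 -0.038 0 0 0 -4.7 1" --pt "0.044 -0.035 0 0 0 -4.7 1" --pt "0.046 -0.031 0 0 0 -4.7 1" --pt "0.049 -0.027 0 0 0 -4.7 1" --pt "0.051 -0.023 0 0 0 -4.7 1" --squeeze 25

```text
time: 0.72
position: [0.3473, -0.3295, 0.2223]
tool_rot: [0.925, 0.381, 0.0, -0.0]
ft_force: [0.6, -1.0, -0.1]
grip_width: 0.0872
```

>>> drive_tool --pt "0.0525 -0.019 0 0 0 -4.7 1" --pt "0.054 -0.015 0 0 0 -4.7 1" --pt "0.055 -0.01 0 0 0 -4.7 1" --pt "0.0555 -0.006 0 0 0 -4.6 1" --pt "0.05 -0.001 0 0 0 -4.5 1"

```text
time: 1.35
position: [0.4645, -0.0821, 0.2224]
tool_rot: [0.829, 0.559, -0.0, -0.0]
ft_force: [1.3, -0.6, 0.4]
grip_width: 0.087
```

>>> drive_tool --pt "0 0 0 0 0 0 1" --pt "0 0 0 0 0 0 1"

```text
time: 1.6
position: [0.4639, -0.0841, 0.2223]
tool_rot: [0.83, 0.558, -0.0, -0.0]
ft_force: [0.1, -0.8, -0.1]
grip_width: 0.0869
```

```bash
python3 -c "
from h import *
plan([.467,-.079,.100],-22.2,4)"
```

```text
pos [ 0.4639 -0.0841  0.2223] ydir [ 0.926 -0.377 -0.001] tot turn [-0.   0.   0.1]
[ 0.0015, 0.0003, 0.0306 , -0.01, 0.01, 0.01 ]
[ 0.0015, 0.0003, 0.0306 , -0.01, 0.01, 0.01 ]
[ 0.0015, 0.0002, 0.0306 , -0.01, 0.01, 0.01 ]
[ 0.0015, 0.0002, 0.0306 , -0.01, 0.01, 0.01 ]
```

>>> drive_tool --pt "0.006 0.001 0.03 0 0 0 1" --pt "0 0 0.03 0 0 0 1" --pt "0 0 0.03 0 0 0 1" --pt "0 0 0.032 0 0 0 1" --pt "0 0 0 0 0 0 1"

```text
time: 2.22
position: [0.4653, -0.0798, 0.0988]
tool_rot: [0.831, 0.557, -0.002, -0.002]
ft_force: [-0.6, -0.3, 0.6]
grip_width: 0.0869
```

>>> drive_tool --pt "0 0 0 0 0 0 0" --pt "0 0 0 0 0 0 0" --pt "0 0 0 0 0 0 0" --pt "0 0 0 0 0 0 0" --pt "0 0 0 0 0 0 0"

```text
time: 2.85
position: [0.4675, -0.0788, 0.1008]
tool_rot: [0.83, 0.558, 0.0, 0.0]
ft_force: [-0.2, -0.0, -0.2]
grip_width: 0.0449
```

>>> drive_tool --pt "0 0 0 0 0 0 0" --pt "0 0 0 0 0 0 0"

```text
time: 3.1
position: [0.4673, -0.0788, 0.1005]
tool_rot: [0.83, 0.558, -0.0, -0.0]
ft_force: [0.5, -0.4, 0.2]
grip_width: 0.0251
```

>>> drive_tool --pt "0 0 0 0 0 0 0" --pt "0 0 0 0 0 0 0" --pt "0 0 0 0 0 0 0" --pt "0 0 0 0 0 0 0"

```text
time: 3.6
position: [0.4672, -0.0788, 0.1005]
tool_rot: [0.83, 0.558, -0.0, -0.0]
ft_force: [-1.0, 0.4, -0.5]
grip_width: 0.0057
```

>>> drive_tool --pt "0 0 -0.01 0 0 0 0" --pt "0 0 -0.03 0 0 0 0" --pt "0 0 -0.04 0 0 0 0" --pt "0 0 -0.04 0 0 0 0" --pt "0 0 0 0 0 0 0"

```text
time: 4.22
position: [0.4694, -0.0797, 0.2236]
tool_rot: [0.83, 0.558, 0.002, 0.003]
ft_force: [0.5, -0.2, -3.4]
grip_width: 0.0063
```

```bash
python3 - <<'E'
from h import *
u=np.array([.961,-.276,0]);pm=np.array([.6305,.166,.165])
# standoff: eye 75 mm before peg_mid, 3 mm above axis; TCP = eye+30 mm
print(pm-u*.085+[0,0,.033+.003]);plan(pm-u*.085+[0,0,.036],-16,6)
I,_=robot.camera("scene");J,_=robot.camera("top");o=robot.get_obs()["position"]
a=proj("scene",o).astype(int);b=proj("top",o).astype(int);print(a,b)
c=lambda I,a:cv2.resize(I[a[1]-60:a[1]+75,a[0]-67:a[0]+68],(400,400),interpolation=cv2.INTER_CUBIC)
cv2.imwrite("pics/g.png",np.hstack([c(I,a),c(J,b)]))
E
```

```text
[0.548815 0.18946  0.201   ]
pos [ 0.4694 -0.0797  0.2236] ydir [ 0.926 -0.377  0.008] tot turn [ 0.5  0.  -6.2]
[ 0.0465, -0.0047, 0.0037 , 0.08, 0.01, -1.03 ]
[ 0.0466, -0.0039, 0.0037 , 0.08, 0.01, -1.03 ]
[ 0.0467, -0.0030, 0.0037 , 0.08, 0.01, -1.03 ]
[ 0.0467, -0.0022, 0.0038 , 0.08, 0.01, -1.03 ]
[ 0.0468, -0.0013, 0.0038 , 0.08, 0.01, -1.03 ]
[ 0.0468, -0.0005, 0.0038 , 0.08, 0.01, -1.03 ]
[369 168] [373 285]
```

View pics/g.png

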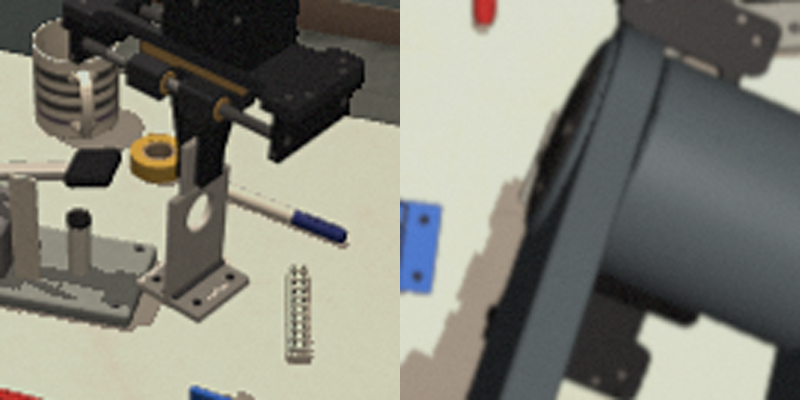

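The bracket is held squarely by its tab, with the eye showing at (200,210) in the left crop. I'll carry it high over the blue bracket to a standoff in front of the peg tip.

>>> drive_tool --pt "0 0 -0.04 0 0 0 0" --pt "0.045 -0.005 0 0 0 -1 0" --pt "0.046 -0.004 0 0 0 -1 0" --pt "0.046 -0.003 0 0 0 -1 0" --pt "0.046 -0.002 0 0 0 -1 0"

```text
time: 4.95
position: [0.5176, 0.0987, 0.2581]
tool_rot: [0.81, 0.587, -0.002, -0.002]
ft_force: [0.4, -0.1, -2.5]
grip_width: 0.0055
```

>>> drive_tool --pt "0.046 -0.001 0 0 0 -1 0" --pt "0.044 0 0 0 0 -1.2 0" --pt "0 0 0 0 0 0 0" --pt "0 0 0 0 0 0 0"

```text
time: 5.45
position: [0.5437, 0.1829, 0.2583]
tool_rot: [0.798, 0.602, -0.002, -0.001]
ft_force: [-0.9, -0.6, -2.6]
grip_width: 0.0058
```

```bash
python3 - <<'E'
from h import *
print(robot.get_obs()["ft_force"])
plan([.549,.1895,.2005],-16,2)
I,D=robot.camera("scene");cv2.imwrite("pics/s.png",cv2.resize(I[130:330,170:400],(690,600)));np.save("pics/s.npy",D)
E
```

```text
[-0.93807945 -0.63373528 -2.60277124]
pos [0.5437 0.1829 0.2583] ydir [ 0.962 -0.275 -0.004] tot turn [-0.3  0.2  0.1]
[ 0.0040, 0.0018, 0.0289 , -0.13, 0.08, 0.03 ]
[ 0.0039, 0.0017, 0.0289 , -0.13, 0.08, 0.03 ]
```

View pics/s.png

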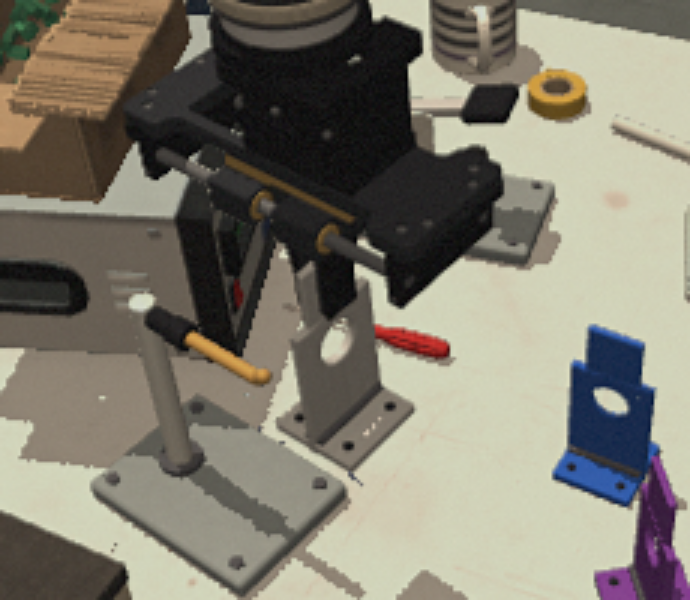

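The bracket is held upright in front of the peg tip (tip at crop (265,375), eye at (337,340)). I'll lower it and check the eye's lateral offset using depth.

>>> drive_tool --pt "0.008 0.0035 0.029 0 0 0 0" --pt "0 0 0.029 0 0 0 0" --pt "0 0 0 0 0 0 0" --pt "0 0 0 0 0 0 0"

```text
time: 6.0
position: [0.5513, 0.1893, 0.2033]
tool_rot: [0.799, 0.602, 0.0, 0.0]
ft_force: [0.6, -1.4, -3.0]
grip_width: 0.0058
```

```bash
cat > meas.py <<'E'
from h import *
import sys
I,D=robot.camera("scene");o=robot.get_obs();t=o["position"]
u=np.array([.9613,-.2756,0]);v=np.array([.2756,.9613,0]);pm=np.array([.6305,.166,.165])
def meas(tc):
    P=cloud("scene",D,(170,120,400,400)).reshape(-1,3)
    f=lambda P:np.c_[(P-pm)@u,(P-pm)@v,P[:,2]-.165]
    L=f(P);e=f(tc[None])[0]
    s=L[(abs(L[:,0]-e[0])<.012)&(abs(L[:,1]-e[1])<.045)]
    w=s[(s[:,2]<e[2]-.055)&(s[:,2]>e[2]-.085)]
    print("tcp(peg frame)",e.round(4),"plate x",np.median(w[:,0]).round(4),"y range",np.percentile(w[:,1],[1,99]).round(4),"mid",np.mean(np.percentile(w[:,1],[1,99])).round(4))
    # eye: foreground plate points with hole
    m=np.zeros((200,200),np.uint8);q=((s[:,1:]-e[1:])*1000).round().astype(int)
    q=q[(q[:,1]>-90)&(q[:,1]<0)];m[q[:,1]+100,q[:,0]+100]=255;m=cv2.morphologyEx(m,cv2.MORPH_CLOSE,np.ones((5,5)))
    c,h=cv2.findContours(m,cv2.RETR_CCOMP,cv2.CHAIN_APPROX_NONE)
    for k,hh in zip(c,h[0]):
        if hh[3]>=0 and cv2.contourArea(k)>150:
            (a,b),r=cv2.minEnclosingCircle(k);x,y,W,H=cv2.boundingRect(k);print("hole y,z",(e[1]+(x+W/2-100)/1000).round(4),(e[2]+(y+H/2-100)/1000).round(4),"size mm",W,H)
    g=L[(abs(L[:,1])<.012)&(abs(L[:,2])<.02)&(L[:,0]>-.045)&(L[:,0]<.025)]
    if len(g)>20:print("peg n",len(g),"x min",g[:,0].min().round(4),"y mid",np.mean(np.percentile(g[:,1],[2,98])).round(4),"ztop",np.percentile(g[g[:,0]>-.025][:,2],95).round(4))
meas(t);print(o["ft_force"].round(1),o["time"])
E
python3 meas.py
```

```text
tcp(peg frame) [-0.0822  0.001   0.0388] plate x -0.0861 y range [-0.0296  0.0299] mid 0.0002
hole y,z 0.001 0.0103 size mm 30 31
peg n 151 x min -0.0381 y mid 0.0025 ztop 0.0054
[-0.6  0.4 -3.1] 6.05
```

Lateral alignment is within 1 mm. I'll lower 6 mm so the eye clears the upturned tip, then slide on along tool y.

>>> drive_tool --pt "0 0 0.006 0 0 0 0" --pt "0 0.01 0 0 0 0 0" --pt "0 0.015 0 0 0 0 0" --pt "0 0 0 0 0 0 0" --pt "0 0 0 0 0 0 0"

```text
time: 6.68
position: [0.5747, 0.1831, 0.1964]
tool_rot: [0.799, 0.602, -0.0, -0.0]
ft_force: [0.1, -0.3, -2.5]
grip_width: 0.0057
```

```bash
python3 meas.py
```

```text
tcp(peg frame) [-0.0586  0.0011  0.0313] plate x -0.062 y range [-0.029   0.0306] mid 0.0008
hole y,z 0.0026 0.0028 size mm 31 31
peg n 141 x min -0.0369 y mid 0.0021 ztop 0.0056
[ 0.4  0.7 -3. ] 6.725
```

>>> drive_tool --pt "0 0.008 -0.001 0 0 0 0" --pt "0 0.012 0 0 0 0 0" --pt "0 0.012 0 0 0 0 0" --pt "0 0.012 0 0 0 0 0" --pt "0 0 0 0 0 0 0"

```text
time: 7.35
position: [0.6185, 0.1706, 0.1974]
tool_rot: [0.799, 0.602, 0.0, 0.0]
ft_force: [0.6, 0.3, -2.0]
grip_width: 0.0057
```

>>> drive_tool --pt "0 0.01 0 0 0 0 0" --pt "0 0.009 0 0 0 0 0" --pt "0 0 0 0 0 0 0" --pt "0 0 0 0 0 0 0"

```text
time: 7.85
position: [0.6351, 0.1659, 0.1974]
tool_rot: [0.798, 0.602, -0.0, -0.0]
ft_force: [1.4, -0.6, -3.1]
grip_width: 0.0058
```

```bash
python3 meas.py
```

```text
tcp(peg frame) [0.0043 0.0012 0.0324] plate x 0.0007 y range [-0.0285  0.0308] mid 0.0012
peg n 178 x min -0.0378 y mid -0.0005 ztop 0.018
[ 0.2 -0.  -3.7] 7.9
```

>>> drive_tool --pt "0 0 0.005 0 0 0 0" --pt "0 0 0.004 0 0 0 0" --pt "0 0 0.001 0 0 0 0" --pt "0 0 0 0 0 0 0"

```text
time: 8.4
position: [0.6353, 0.1659, 0.1873]
tool_rot: [0.798, 0.602, -0.0, -0.0]
ft_force: [0.1, 1.0, -3.0]
grip_width: 0.0057
```

>>> drive_tool --pt "0 0 0.001 0 0 0 0" --pt "0 0 0 0 0 0 0"

```text
time: 8.65
position: [0.6355, 0.1659, 0.1866]
tool_rot: [0.798, 0.602, 0.0, 0.0]
ft_force: [0.7, 0.1, -2.9]
grip_width: 0.0059
```

>>> drive_tool --pt "0 0 0.001 0 0 0 0" --pt "0 0 0 0 0 0 0"

```text
time: 8.9
position: [0.6356, 0.1659, 0.1863]
tool_rot: [0.798, 0.602, 0.0, 0.0]
ft_force: [-1.5, -1.0, 0.7]
grip_width: 0.0057
```

The force has gone from -3 N to +0.7 N, so the eye rests on the peg. Releasing.

>>> drive_tool --pt "0 0 0 0 0 0 0.4" --pt "0 0 0 0 0 0 0.4" --pt "0 0 0 0 0 0 0.4" --pt "0 0 0 0 0 0 0.4" --pt "0 0 0 0 0 0 0.4"

```text
time: 9.52
position: [0.6355, 0.1659, 0.1855]
tool_rot: [0.798, 0.602, 0.0, 0.0]
ft_force: [0.5, 0.0, -1.1]
grip_width: 0.034
```

>>> drive_tool --pt "0 0 -0.01 0 0 0 0.4" --pt "0 0 -0.03 0 0 0 0.4" --pt "0 0 -0.05 0 0 0 0.4" --pt "0 0 -0.05 0 0 0 0.4" --pt "0 0 0 0 0 0 0.4"

```text
time: 10.15
position: [0.6383, 0.1663, 0.3323]
tool_rot: [0.798, 0.602, 0.005, 0.003]
ft_force: [-0.4, 1.0, -0.4]
grip_width: 0.0344
```

```bash
cat > view.py <<'E'
from h import *
import sys
I,D=robot.camera("scene");x,y,w,h=map(int,sys.argv[2:6]);cv2.imwrite(sys.argv[1],cv2.resize(I[y:y+h,x:x+w],(800,int(800*h/w)),interpolation=cv2.INTER_CUBIC))
E
python3 view.py pics/hang.png 180 130 200 150
python3 - <<'E'
from h import *
# lever pad: black px on top face, from initial top view
I=cv2.imread("pics/top0.png");D=np.load("pics/top0.npy");P=cloud("top",D,(405,190,455,235));c=I[190:235,405:455]
m=(c.max(2)<60)&(P[...,2]>.115)&(P[...,2]<.16);Q=P[m];r=cv2.minAreaRect(Q[:,:2].astype(np.float32));print("pad",len(Q),r,Q[:,2].mean())
a=np.radians(4.7);u=np.array([np.cos(a),np.sin(a)]);piv=np.array(r[0])+u*.1058;print("half pad",piv-u*.110,"piv",piv,"base-based lat",np.dot(np.array(r[0])-[.6407,-.189],[-u[1],u[0]]))
h=piv-u*.110
plan([h[0],h[1],.30],-16-69,8)
E
```

```text
pad 475 ((0.5913234353065491, -0.19270500540733337), (0.036773838102817535, 0.04159628599882126), 4.985121250152588) 0.13147563699929346
half pad [ 0.58713756 -0.19304915] piv [ 0.69676767 -0.18403591] base-based lat 0.00035329516494467955
pos [0.6366 0.1661 0.3291] ydir [ 0.961 -0.275  0.006] tot turn [ 0.2 -0.3 69. ]
[ -0.0449, 0.0064, 0.0036 , 0.03, -0.04, 8.63 ]
[ -0.0434, 0.0130, 0.0036 , 0.03, -0.04, 8.63 ]
[ -0.0410, 0.0194, 0.0036 , 0.03, -0.04, 8.63 ]
[ -0.0376, 0.0253, 0.0036 , 0.03, -0.04, 8.63 ]
[ -0.0333, 0.0307, 0.0036 , 0.03, -0.04, 8.63 ]
[ -0.0284, 0.0353, 0.0037 , 0.03, -0.04, 8.63 ]
[ -0.0227, 0.0392, 0.0037 , 0.03, -0.04, 8.63 ]
[ -0.0166, 0.0422, 0.0036 , 0.03, -0.04, 8.63 ]
```

View pics/hang.png

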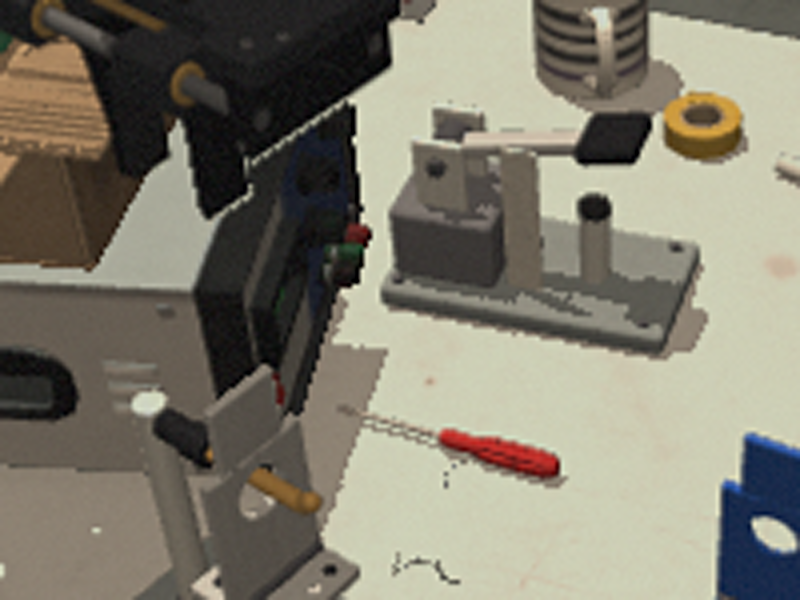

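The bracket hangs by its eye, with the peg through it at crop (275,487) and the gripper clear. The lever is at rest, pad at (612,135). I'll move over the pad with the fingers shut.

>>> drive_tool --pt "-0.045 0.006 0 0 0 8.6 0" --pt "-0.043 0.013 0 0 0 8.6 0" --pt "-0.041 0.019 0 0 0 8.6 0" --pt "-0.038 0.025 0 0 0 8.6 0" --pt "-0.033 0.031 0 0 0 8.6 0"

```text
time: 10.82
position: [0.6026, -0.0593, 0.324]
tool_rot: [0.964, 0.265, -0.001, -0.001]
ft_force: [-0.3, -0.1, 0.2]
grip_width: 0.0012
```

>>> drive_tool --pt "-0.028 0.035 0 0 0 8.6 0" --pt "-0.023 0.039 0 0 0 8.6 0" --pt "-0.017 0.042 0 0 0 8.8 0" --pt "0 0 0 0 0 0 0" --pt "0 0 0 0 0 0 0"

```text
time: 11.45
position: [0.5844, -0.1916, 0.3244]
tool_rot: [0.999, 0.044, -0.001, -0.001]
ft_force: [-0.8, 0.1, -0.4]
grip_width: 0.0
```

```bash
python3 -c "
from h import *
print(robot.get_obs()['grip_width'])
plan([.587,-.193,.145],-85,4)"
```

```text
3.224676076821859e-05
pos [ 0.5844 -0.1916  0.3244] ydir [ 0.088 -0.996 -0.002] tot turn [-0.1  0.1  0.1]
[ 0.0007, 0.0005, 0.0448 , -0.03, 0.03, 0.01 ]
[ 0.0007, 0.0005, 0.0448 , -0.03, 0.03, 0.01 ]
[ 0.0007, 0.0005, 0.0448 , -0.03, 0.03, 0.01 ]
[ 0.0006, 0.0004, 0.0448 , -0.03, 0.03, 0.01 ]
```

>>> drive_tool --pt "0.003 0.002 0.045 0 0 0 0" --pt "0 0 0.05 0 0 0 0" --pt "0 0 0.05 0 0 0 0" --pt "0 0 0.034 0 0 0 0" --pt "0 0 0 0 0 0 0"

```text
time: 12.08
position: [0.5861, -0.191, 0.1435]
tool_rot: [0.999, 0.045, -0.003, -0.002]
ft_force: [-0.4, -0.1, 0.4]
grip_width: 0.0004
```

>>> drive_tool --pt "0 0 0.005 0 0 0 0" --pt "0 0 0.005 0 0 0 0" --pt "0 0 0.005 0 0 0 0" --pt "0 0 0 0 0 0 0" --pt "0 0 0 0 0 0 0"

```text
time: 12.7
position: [0.5886, -0.1943, 0.1323]
tool_rot: [0.999, 0.044, 0.001, 0.0]
ft_force: [-0.3, 0.4, 3.7]
grip_width: 0.0006
```

Contact with the pad came at z = 0.132 with 3.7 N, as expected. I'll press on slowly.

>>> drive_tool --pt "0 0 0.004 0 0 0 0" --pt "0 0 0.004 0 0 0 0" --pt "0 0 0.004 0 0 0 0" --pt "0 0 0.003 0 0 0 0" --pt "0 0 0 0 0 0 0"

```text
time: 13.32
position: [0.5877, -0.194, 0.1161]
tool_rot: [0.999, 0.044, -0.001, -0.0]
ft_force: [-3.5, -2.1, 5.5]
grip_width: 0.0001
```

>>> drive_tool --pt "0 0 0.003 0 0 0 0" --pt "0 0 0.002 0 0 0 0" --pt "0 0 0.0015 0 0 0 0" --pt "0 0 0 0 0 0 0" --pt "0 0 0 0 0 0 0"

```text
time: 13.95
position: [0.5876, -0.194, 0.1102]
tool_rot: [0.999, 0.044, -0.001, -0.0]
ft_force: [-4.4, -1.5, 6.4]
grip_width: 0.0004
```

```bash
python3 view.py pics/lev.png 195 125 160 120; python3 - <<'E'
from h import *
print(robot.get_obs())
I,D=robot.camera("scene")
# pad / arm heights along lever axis
P=cloud("scene",D,(260,140,360,200)).reshape(-1,3);a=np.radians(4.7);u=np.array([np.cos(a),np.sin(a),0]);v=np.array([-u[1],u[0],0]);pv=np.array([.6968,-.184,0])
x=(P-pv)@u;y=(P-pv)@v
for lo in np.arange(-.14,-.01,.01):
    s=(x>lo)&(x<lo+.01)&(abs(y)<.02)&(P[:,2]>.07)&(P[:,2]<.15)
    if s.sum()>3:print(round(lo,2),s.sum(),np.percentile(P[s,2],[50,95]).round(4))
E
```

```text
{'time': 14.0, 'q': array([-4.98899629e-01,  6.59401359e-01,  1.54247382e+00, -7.14533837e-04,
        9.41048156e-01,  9.84321014e-01]), 'joint_velocities': array([ 1.01172627e-03, -1.72925317e-05,  3.12395905e-04, -1.49236196e-04,
        2.85378527e-05,  4.09115945e-04]), 'joint_torque': array([ 1.58088595e+00, -4.26341414e+01, -1.44953129e+01,  8.44643209e-01,
       -1.08194243e+00, -2.17368462e-03]), 'position': array([ 0.58758481, -0.19395299,  0.1102368 ]), 'tool_rot': array([ 9.99031962e-01,  4.39842372e-02, -7.18787439e-04, -9.64770258e-05]), 'ft_force': array([-5.57946109, -1.51408295,  6.16699993]), 'moment': array([-0.19418282,  0.83866444,  0.02313449]), 'grip_width': 0.0001550651708328209}
-0.13 53 [0.1072 0.1116]
-0.12 37 [0.1098 0.1212]
-0.11 43 [0.1092 0.1189]
-0.1 48 [0.1001 0.1134]
-0.09 33 [0.1011 0.1062]
-0.08 24 [0.1029 0.1052]
-0.07 27 [0.1037 0.1061]
-0.06 10 [0.104  0.1064]
-0.05 6 [0.1032 0.105 ]
-0.04 16 [0.1031 0.1057]
-0.03 24 [0.1027 0.1054]
-0.02 60 [0.1035 0.1142]
```

View pics/lev.png

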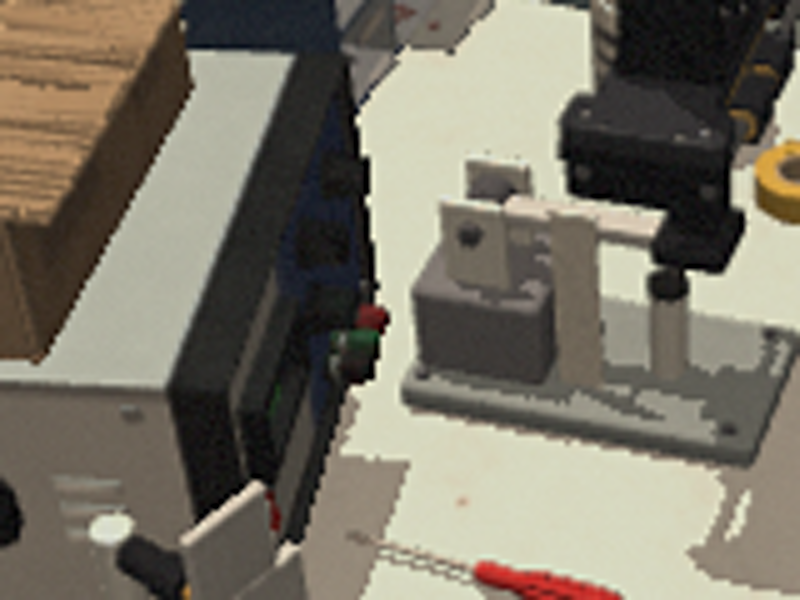

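The arm is level at half travel: its top is about 0.103 m all along and the pad top is at 0.110 m. I'll hold, check the bracket and bystanders, and hand in if all is well.

>>> drive_tool --pt "0 0 0 0 0 0 0" --pt "0 0 0 0 0 0 0" --pt "0 0 0 0 0 0 0" --pt "0 0 0 0 0 0 0" --pt "0 0 0 0 0 0 0"

```text
time: 14.68
position: [0.5876, -0.194, 0.1102]
tool_rot: [0.999, 0.044, -0.001, -0.0]
ft_force: [-5.0, -0.8, 6.4]
grip_width: 0.0003
```

```bash
sed -i 's/^meas(t)/pm_=pm+np.array([0,0,.0215]);meas(pm_)/' meas.py; python3 meas.py; python3 view.py pics/end.png 170 120 300 225; python3 -c "
from h import *
o=robot.get_obs();print(o['position'],o['ft_force'])
J,_=robot.camera('top');d=cv2.absdiff(J,cv2.imread('pics/top0.png')).max(2)
for n,(x,y) in dict(tape=(168,205),sink=(197,298),red=(335,210),pen=(490,285),strip=(425,310),yellow=(510,220)).items():print(n,(d[y-15:y+15,x-15:x+15]>50).mean().round(3))"
```

```text
tcp(peg frame) [0.     0.     0.0215] plate x 0.0013 y range [-0.0284  0.0316] mid 0.0016
peg n 171 x min -0.0383 y mid -0.0003 ztop 0.0182
[-4.8 -2.   5.8] 14.725
[ 0.58755293 -0.19396441  0.11022897] [-4.00309938  0.19993754  6.34594675]
tape 0.039
sink 0.064
red 0.122
pen 0.907
strip 0.908
yellow 0.863
```

View pics/end.png

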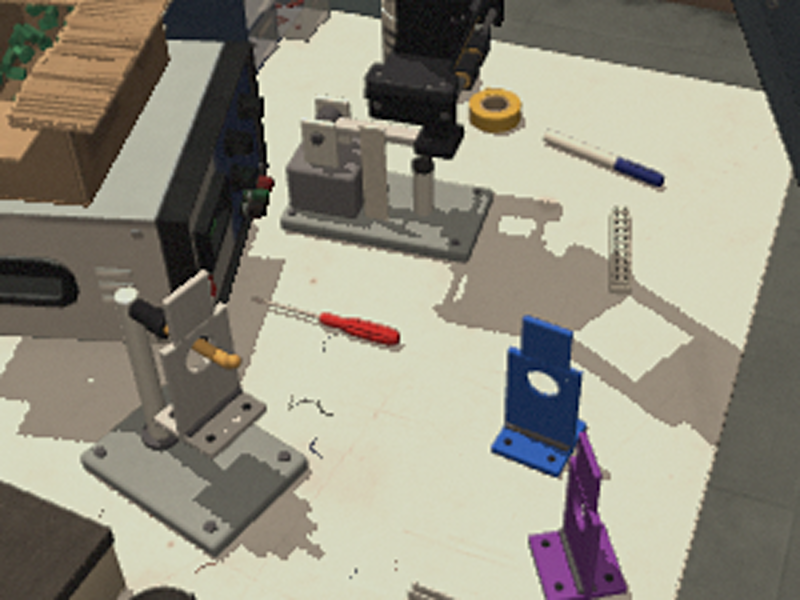

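The bracket hangs upright on the peg with its plate 1 mm from peg_mid along the peg. The lever is level under the fingers at crop (440,140), and the bystanders are in place. In the top view the large differences at pen, strip and yellow tape come from the arm covering them; this view shows them where they were.

```bash
python3 -c "
from rig import robot
print(robot.hand_in())"
```

```text
the job is handed in; nothing more can be done
None
```

The steel bracket hangs by its eye on the peg, let go, and the arm is still holding the lever at half travel. I handed the job in at about 14.8 s; no verdict is reported.

**Last checks:**
- **Bracket:** its plate stands about 1 mm from peg_mid along the peg and about 1.6 mm sideways. It is upright and clear of the robot.
- **Lever:** the arm top reads level in depth, about 0.103 m all along. The TCP on the pad is steady at 0.110 m with about 6 N upward. A sideways friction force of about 4–5 N was also present.
- **Bystanders:** the final picture shows the driver, terminal strip and yellow tape roll where they were. The heat sink and black tape roll, mostly outside that crop, showed almost no change in the top view.

**A check that disagreed:** the top-view difference check flagged the pen, strip and yellow tape roll. The arm covers them in that view, so it says nothing about whether they moved.

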